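# Complete and close up the row of die blocks in the setting rail

### The job

One of the four bays of the setting rail is empty: lay the spare die block into it, flat on the channel floor and lengthwise like the others. Then swing the sprung red feed lever by its post until you feel the whole row come up solid against the yellow end stop, pressing it firmly but without ramming it, and let go so that the lever springs all the way back and the row stays closed up. Do not shove the blocks already in the rail with the gripper, and leave the other things on the bench where they are.

Things in the scene. Friction and masses are not known exactly. Their poses are not given: they have to be found in the camera images.
- rail: steel rail: plate 90 x 400 x 12 mm with an open channel along its y. Origin on the bench under the channel's middle. Its floor is 12 mm above the bench, 42 mm wide, walls 8 mm thick, tops 24 mm above the bench. Four 68 mm bays, centres at y = -102, -34, 34, 102 mm; three hold a block (60 mm side along y, up to 2 mm off centre), one is empty. Lever at the -y end, stop at +y.
- stop: yellow end stop astride the channel's +y end, 66 mm wide, 30 mm long, 46 mm high; fixed, at a different place each time. Origin on the channel floor, 12 mm above the bench, in the middle of the face that looks to -y, which the row comes up against; axes as the rail's.
- lever (a joint): angle of the red sprung feed lever, rad: 0 at rest (spring-held), growing as its post swings towards the rail's +y (clockwise from above). Its brass roller hangs into the channel 85 mm from the pivot and pushes the row towards the stop; the row coming solid against the stop ends the swing. Own limit 1.15 rad.
- lever_post (a point): top centre of the lever's black upright post with a red end: 20 mm in diameter, 60 mm tall, its top 127 mm above the bench; the red arm below it, 16 mm wide, has its top 67 mm above the bench. 170 mm from the pivot; about 3 N starts it moving, 15 to 20 N on it presses the row firmly enough.
- lever_pivot (a point): top centre of the lever's pivot, on the vertical axis about which the lever swings, on the rail's +x side, 70 mm above the bench.
- block_a: die block: aluminium with a blue top, 36 mm (own x) x 60 mm (own y) x 40 mm tall, about 0.23 kg; origin at the centre of its underside; one of the three already in the rail; which bay each is in varies.
- block_b: die block: aluminium with a blue top, 36 mm (own x) x 60 mm (own y) x 40 mm tall, about 0.23 kg; origin at the centre of its underside; one of the three already in the rail; which bay each is in varies.
- block_c: die block: aluminium with a blue top, 36 mm (own x) x 60 mm (own y) x 40 mm tall, about 0.23 kg; origin at the centre of its underside; one of the three already in the rail; which bay each is in varies.
- spare: die block: aluminium with a blue top, 36 mm (own x) x 60 mm (own y) x 40 mm tall, about 0.23 kg; origin at the centre of its underside; the spare one, lying loose on the bench beside the rail.
- hammer: bystander: hammer with a wooden handle, 270 mm, lying on the bench; not needed, leave where it is.
- spanner: bystander: steel spanner, 170 mm, lying; not needed, leave where it is.
- dye_can: bystander: small can with a blue label, 60 mm across, 60 mm tall, standing; not needed, leave where it is.
- chip_brush: bystander: brush, 160 mm, lying between robot and rail; not needed, leave where it is.
- gauge_block: bystander: plain steel block 40 x 90 x 20 mm, lying; not needed, leave where it is.
- punch: bystander: dark square steel punch, 14 mm thick, 125 mm long, lying; not needed, leave where it is.
There are look-alikes about, which are no part of the job. What is shaped like the spare but turquoise is not meant.

How it is judged:
By the outcome, as a careful person would: the job done as asked, in the order asked, and still so for the second after the job is handed in, with the robot touching nothing.
It also fails if it takes over 70 s, if anything falls off the work surface, if the arm or the gripper's body presses on something with over 40 N, if the wrist force passes 120 N, or if a joint passes its speed limit or range.

### The arm

A 7-joint arm with a two-finger parallel gripper is mounted at the origin on the work surface. World frame = base frame: x ahead of the robot, y to its left, z up, the work surface at z = 0. Lengths are in m, angles in rad, forces in N, time in s.
With the tool pointing down it reaches from about 0.425 to 0.875 m from the base axis. Payload 4.7 kg.
Tool frame: the origin (TCP) lies between the finger pads; the fingertips stand 11 mm ahead of it and the grasp point (between the pads) lies 8 mm behind it; z points along the fingers, y is the line along which they close (so a half turn about z gives the same grasp; the last joint's range is limited). The gripper opens to 87 mm and grips with 3 to 60 N. Pads are 19 mm wide; open, the fingers measure 117 mm over their backs; the gripper's body (75 mm by 190 mm) begins 51 mm behind the grasp point.
Start: joints at [1.14, 0.321, -0.07, 1.45, 0.023, 1.371, -0.057], TCP at [0.28, -0.587, 0.234] pointing down, gripper open.
Joint ranges: [-2.86, 2.86], [-0.3, 2.09], [-1.38, 1.24], [0.06, 2.45], [-1.56, 4.7], [0.09, 2.05], [-2.69, 2.69]. Speed limits (rad/s): [2.57, 2.57, 3.14, 3.14, 3.14, 3.14, 3.14].

### API

Orientations are given as a rotation vector (axis times angle).
In Python, from bench import ctrl gives the robot as it stands. The module is installed in compiled form; this text tells all that it offers.
- The arm moves only by the shell command python3 -m inch 'ROWS' [FORCE]. ROWS is JSON, a list of rows, each an object with "slide": the shift along the tool's x, y, z scaled (see below), a list of three; "angular": the turn, a rotation vector about the tool's x, y, z scaled (see below), a list of three; "claw": the opening, from -1 (shut) to 1 (fully open). In form: [{"slide": [tx, ty, tz], "angular": [rx, ry, rz], "claw": claw}, ...]. A call has 1 to 10 rows; each row is the pose to reach, as a shift and turn from the pose commanded when the call began, along the tool's axes at that moment; what a row does not reach only later rows make up. The controller multiplies each number of a shift by 0.25 m and each number of a turn by 30 degrees. A row lasts 1/10 s, in which the tool goes at most 50 mm and 8.59 degrees, less where a joint would pass 70% of its speed; a pose out of reach is approached as far as the arm can. A call with a number of a shift or a turn outside -1 to 1 is refused whole. A call with a gripper value outside its range is refused whole. The fingers move at their own pace and stop on an object; FORCE is the grip in N (left out, the last holds). Time passes only in rows, so rows that repeat a pose let the fingers close. It gives the time, the measured TCP pose, the force, the opening and the grip force at its end, in the units of the state.
- ctrl.get_state(): the state, without advancing time (a new reading comes with each control period).
- ctrl.get_image(name): name is "scene" or "side" or "wrist"; returns a dict with "color" (480x640x3 uint8, red, green, blue), "depth" (480x640 float32, m along the optical axis (not along the pixel's ray), 0 where there is no reading), "camera_matrix" (3x3 intrinsics, pixels), "extrinsics" (4x4, takes a point from camera to world coordinates); the wrist camera has in their place "tool_from_camera" (4x4, takes a point from camera to tool coordinates, whose origin is the TCP and whose axes are the flange's). Camera axes: x right, y up, looking along -z (the intrinsics and any distortion apply to the point x, -y, -z); pixel columns grow to the right and rows downward; lengths in m; the calibration is good to about 2 mm. The wrist camera is an equidistant fisheye: a pixel r from the principal point sees the ray r / f radians off the axis. A picture is of the moment at which its call begins: read the wrist's pose just before it.
- ctrl.close_job(): hands the job in; it is judged then, once.
Trained networks look in the newest picture that a camera, given by its name, has taken for a name from the list of things; names that differ only in an ending like _2 or _b are one class to them, and where a whole thing is asked for, a point or a joint stands for the part that bears it (a point fixed in the world has none). Each returns a list of dicts, best first, with "confidence" (0 to 1); they miss things now and then, are a little off and sometimes report something else, mostly with a low value. They report only what shows in the picture. A call takes as long as a camera call. They do not tell look-alikes from the thing itself.
- ctrl.find_in(query, camera): "bbox" ([centre column, centre row, width, height] in pixels, round what is visible of it).
- ctrl.outline_of(query, camera): "mask" (480x640 bool, what is visible of it) and "bbox" ([centre column, centre row, width, height] in pixels, round what is visible of it).
The state is a dict: "time": time; "joint_positions": joint angles; "qd": joint speeds; "joint_torque": joint torques, N m; "position": TCP position; "tool_rot": TCP orientation; "ft_force": force on the tool from outside, world axes, zero at the start; "torque": the same for the moment, N m; "grip_width": opening from 0.0 (shut) to 1.0 (fully open); "grip_force": force on a finger pad.
Only numpy, scipy, OpenCV 4.12 (cv2) and the standard library are available. Lean on these libraries where they do the work, as an engineer would, in place of code of your own. Each camera call takes 0.05 s, during which the arm holds its last target. There are 200 camera calls.

## Working session

There is one attempt and no reset: what is moved stays moved. The work goes in short steps, Python scripts to look and compute and a shell command to move; the robot and the scene stay as the last step left them, time stands still between calls to the robot, and variables do not carry over. Pictures are saved under pics/ and viewed, at most 10 in all, crops included, and the job is handed in when it is done.

```bash
mkdir -p pics; cat > h.py <<'E'
import numpy as np, cv2
from bench import ctrl
from scipy.spatial.transform import Rotation as R
def cloud(im):
    K=im["camera_matrix"];d=im["depth"];v,u=np.mgrid[:480,:640]
    x=(u-K[0,2])/K[0,0]*d; y=(v-K[1,2])/K[1,1]*d
    P=np.stack([x,-y,-d],-1); E=im["extrinsics"]
    W=P@E[:3,:3].T+E[:3,3]; W[d==0]=np.nan
    return W
def save(n,im): cv2.imwrite(f"pics/{n}.png",im["color"][...,::-1])
E
python3 - <<'E'
from h import *
for c in("scene","side"):
    im=ctrl.get_image(c); save(c,im); np.savez(c,**im)
    for q in["spare","stop","lever_post","lever_pivot","rail"]:
        for r in ctrl.find_in(q,c): print(c,q,np.round(r["bbox"]),round(r["confidence"],2))
print(ctrl.get_state(), [k for k in im])
E
```

```text
scene spare [418. 289.  32.  35.] 0.94
scene spare [454. 262.  18.  31.] 0.74
scene stop [343. 331.  30.  35.] 0.61
scene lever_post [253. 275.  28.  32.] 0.72
scene lever_post [223. 247.  31.  76.] 0.64
scene lever_pivot [224. 246.  29.  75.] 0.61
scene rail [285. 283. 170. 158.] 0.88
scene rail [342. 331.  31.  34.] 0.63
side spare [391. 369.  37.  27.] 0.71
side spare [334. 346.  30.  36.] 0.67
side stop [258. 277.  23.  29.] 0.73
side stop [246. 299.  37.  24.] 0.68
side lever_post [304. 190.  76.  38.] 0.96
side lever_pivot [306. 185.  69.  38.] 0.63
side rail [281. 248. 117. 159.] 0.82
side rail [305. 186.  73.  38.] 0.45
{'time': 0.6, 'joint_positions': array([ 1.14009628,  0.32102123, -0.07009762,  1.45053217,  0.02261912,
        1.37080977, -0.05689625]), 'qd': array([ 0.00059181, -0.00022779, -0.0002477 , -0.00071327,  0.00147618,
        0.00018815, -0.00017543]), 'joint_torque': array([ 3.17826216e-04, -4.90797257e+01, -4.02708566e-01, -3.12612426e+01,
       -6.37607323e-02,  3.38233821e-02,  1.92000664e-05]), 'position': array([ 0.2796505 , -0.58676782,  0.23355654]), 'tool_rot': array([ 3.06417792e+00,  6.92975976e-01, -9.38242230e-05]), 'ft_force': array([ 0.03266944,  0.15324814, -0.77185609]), 'torque': array([-0.03454932,  0.01123782,  0.00982551]), 'grip_force': 0.0, 'grip_width': 1.0030982632197543} ['color', 'depth', 'camera_matrix', 'extrinsics']
```

View pics/scene.png

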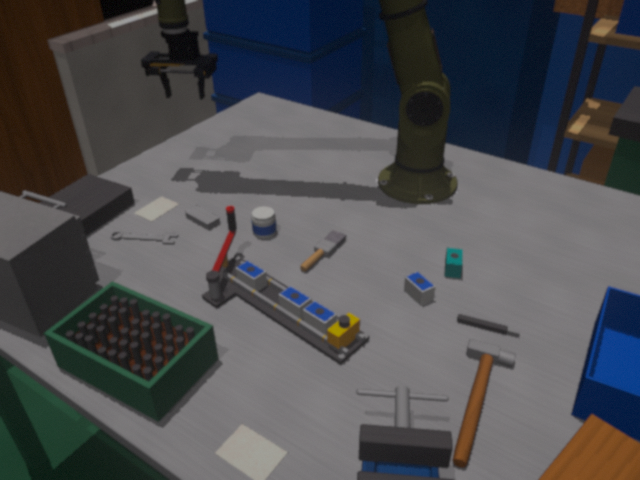

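View pics/side.png

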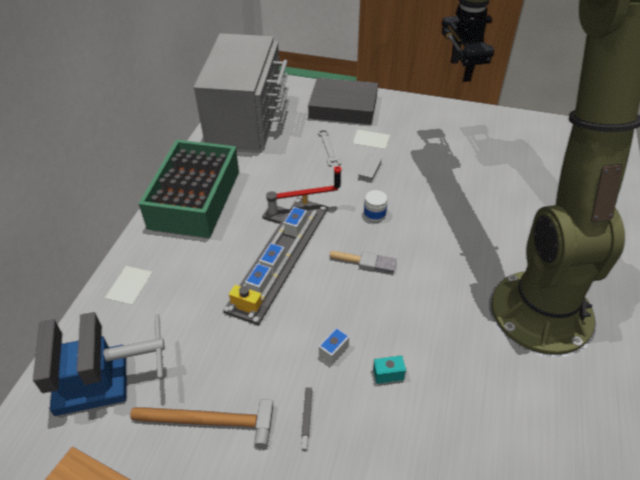

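Spare candidates: scene (418,289), which has a blue top, and scene (454,262), which is turquoise. The blue-topped one at side (334,346) fits; the turquoise one at side (391,369) is the look-alike. Blocks fill bays 1, 3 and 4 counting from the lever, so bay 2 is empty. Next I measure and make one enlarged crop.

```bash
python3 - <<'E'
from h import *
a=[]
for c,(u,v) in(("scene",(435,275)),("side",(360,357))):
    im=dict(np.load(c+".npz")); a.append(cv2.resize(im["color"][v-40:v+40,u-50:u+50],(400,320),interpolation=cv2.INTER_CUBIC))
    W=cloud(im); hsv=cv2.cvtColor(im["color"],cv2.COLOR_RGB2HSV); H,S,V=[hsv[...,i].astype(int) for i in range(3)]
    def blobs(m,n,lo,hi,minp=15):
        m=m&(W[...,2]>lo)&(W[...,2]<hi)&(W[...,0]>.3)&(W[...,0]<1.1)
        k,l,s,ce=cv2.connectedComponentsWithStats(m.astype(np.uint8))
        for i in range(1,k):
            if s[i,4]<minp: continue
            p=W[l==i]; q=(p[:,:2]*1000).astype(np.float32); r=cv2.minAreaRect(q)
            print(c,n,s[i,4],np.round(ce[i]),"med",np.round(np.median(p,0),4),"rect",np.round(r[0],1),np.round(r[1],1),round(r[2],1))
    blobs((H>108)&(H<125)&(S>120)&(V>60),"blue",.03,.07)
    blobs((H>20)&(H<32)&(S>150)&(V>90),"yellow",.01,.1)
    blobs(((H<6)|(H>174))&(S>150)&(V>60),"red",.03,.16)
    blobs((H>20)&(H<32)&(S>150)&(V>90),"yellowtop",.054,.062)
    blobs(((H<6)|(H>174))&(S>150)&(V>60),"redtop",.12,.16,3)
cv2.imwrite("pics/crop.png",np.hstack(a)[...,::-1])
E
```

```text
scene blue 171 [250. 269.] med [ 0.6059 -0.0957  0.0505] rect [605.1 -97.6] [54.1 32.2] 87.2
scene blue 172 [420. 281.] med [0.4251 0.2233 0.0391] rect [424.4 221.2] [55.1 30.6] 63.3
scene blue 198 [294. 296.] med [0.6229 0.0369 0.0507] rect [621.6  35.5] [54.4 30.7] 79.2
scene blue 332 [617. 309.] med [0.3029 0.5883 0.0523] rect [303.8 592.7] [ 7.6 50.9] 0.3
scene blue 223 [319. 311.] med [0.6314 0.1039 0.0505] rect [631.2 102.7] [54.6 30.1] 84.2
scene blue 810 [607. 406.] med [0.5548 0.6308 0.0497] rect [554.9 634.3] [11.7 99.6] 4.0
scene yellow 94 [352. 320.] med [0.6196 0.1762 0.056 ] rect [620.3 175.2] [39.3 20.5] 37.4
scene yellow 178 [337. 330.] med [0.66   0.1642 0.0558] rect [654.1 154.9] [53.1 36.1] 73.1
scene red 29 [229. 209.] med [ 0.5327 -0.2103  0.125 ] rect [ 532.4 -211.9] [17.3 11.5] 41.5
scene red 219 [223. 252.] med [ 0.609  -0.1728  0.0652] rect [ 602.1 -176.2] [142.4  14.4] 27.7
scene yellowtop 74 [352. 319.] med [0.619  0.1766 0.0563] rect [620.8 175.9] [37.2 20.2] 39.0
scene yellowtop 150 [337. 329.] med [0.6606 0.1641 0.0561] rect [657.9 165.2] [30.5 32.1] 82.2
scene redtop 29 [229. 209.] med [ 0.5327 -0.2103  0.125 ] rect [ 532.4 -211.9] [17.3 11.5] 41.5
side blue 30 [376. 212.] med [ 0.4158 -0.187   0.0334] rect [ 421.2 -188.1] [51.2 19. ] 7.7
side blue 21 [294. 215.] med [ 0.6113 -0.1024  0.0538] rect [ 606.7 -103.5] [19.4 25.9] 80.3
side yellow 446 [245. 299.] med [0.6326 0.1735 0.0554] rect [638.  164.8] [32.9 65.2] 87.0
side red 36 [337. 170.] med [ 0.5275 -0.213   0.1271] rect [ 527.1 -214.2] [12.5 20.7] 14.3
side red 242 [305. 192.] med [ 0.6019 -0.1753  0.0681] rect [ 597.8 -178. ] [152.7  21.5] 26.7
side yellowtop 237 [246. 295.] med [0.6282 0.168  0.0585] rect [637.9 163.3] [31.7 64.9] 83.1
side redtop 35 [337. 170.] med [ 0.5275 -0.2132  0.1272] rect [ 527.1 -214.2] [12.5 20.7] 14.3
```

View pics/crop.png

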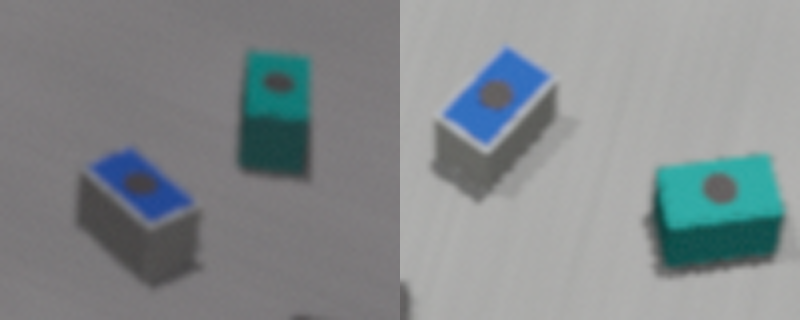

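The crop shows the spare clearly: blue top with bare aluminium sides, at the left in both views. The turquoise block is the look-alike. Next I refine the poses and plan the approach.

```bash
cat >> h.py <<'E'
def plan(p,yaw,s=None):
    """p: TCP target, yaw: world direction (deg) of tool x, tool down. half turn free -> nearest"""
    s=s or ctrl.get_state(); R0=R.from_rotvec(s["tool_rot"]); best=None
    for k in(0,180):
        t=R.from_euler("z",yaw+k,degrees=True)*R.from_euler("x",180,degrees=True)
        w=np.degrees((R0.inv()*t).as_rotvec())
        if best is None or np.linalg.norm(w)<np.linalg.norm(best): best=w
    d=R0.inv().apply(np.array(p)-s["position"])
    print("slide",np.round(d/.25,4),"angular",np.round(best/30,4),"dist",round(np.linalg.norm(d),4),"deg",np.round(best,2))
E
python3 - <<'E'
from h import *
pts={}
for c in("scene","side"):
    im=dict(np.load(c+".npz")); W=cloud(im)
    for n,(x,y,z) in dict(spare=(.424,.221,.04),b1=(.605,-.0976,.052),b3=(.6216,.0355,.052),b4=(.6312,.1027,.052)).items():
        m=(np.hypot(W[...,0]-x,W[...,1]-y)<.04)&(abs(W[...,2]-z)<.004)
        if n!="spare": # restrict along rail
            m&=abs((W[...,1]-y)*.992+(W[...,0]-x)*.129)<.032
        q=W[m]; r=cv2.minAreaRect((q[:,:2]*1000).astype(np.float32))
        b=cv2.boxPoints(r); e=[b[1]-b[0],b[2]-b[1]]; e=max(e,key=np.linalg.norm); 
        print(c,n,m.sum(),np.round(r[0],1),np.round(r[1],1),"long axis deg",round(np.degrees(np.arctan2(e[1],e[0]))%180,1),"z",round(np.median(q[:,2]),4))
plan((.5,-.2,.25),82.6+0)
plan((.5,-.2,.25),0)
R0=R.from_rotvec(ctrl.get_state()["tool_rot"]).as_matrix(); print(R0.round(2))
print(ctrl.get_image("wrist")["tool_from_camera"].round(3),ctrl.get_image("wrist")["camera_matrix"].round(1))
E
```

```text
scene spare 313 [426.7 223.9] [64.4 40.8] long axis deg 69.6 z 0.0388
scene b1 274 [608.  -95.8] [59.6 37.7] long axis deg 83.8 z 0.0505
scene b3 331 [624.   36.5] [61.2 37.9] long axis deg 83.2 z 0.0506
scene b4 361 [632.5 104.6] [58.6 39.2] long axis deg 80.6 z 0.0506
side spare 429 [423.1 218.3] [62.4 37.3] long axis deg 65.5 z 0.041
side b1 225 [605.6 -98.7] [60.7 38.5] long axis deg 81.8 z 0.0532
side b3 269 [621.1  33.9] [60.4 37.4] long axis deg 83.1 z 0.0529
side b4 300 [630.6 100.8] [59.6 39.1] long axis deg 82.1 z 0.0528
slide [ 1.4613 -1.0173 -0.0659] angular [-0.0000e+00  1.0000e-04 -1.9038e+00] dist 0.4454 deg [ -0.     0.   -57.11]
slide [ 1.4613 -1.0173 -0.0659] angular [1.000e-04 1.000e-04 8.496e-01] dist 0.4454 deg [ 0.    0.   25.49]
[[ 0.9   0.43 -0.  ]
 [ 0.43 -0.9  -0.  ]
 [-0.    0.   -1.  ]]
[[ 0.001  0.968  0.252  0.069]
 [ 1.    -0.001  0.    -0.   ]
 [ 0.001  0.252 -0.968 -0.152]
 [ 0.     0.     0.     1.   ]] [[371.6   0.  315.7]
 [  0.  371.6 229.7]
 [  0.    0.    1. ]]
```

```bash
python3 -m inch '[{"slide":[0.73,-0.51,-0.03],"angular":[0,0,0],"claw":1},{"slide":[0.73,-0.51,-0.03],"angular":[0,0,0],"claw":1},{"slide":[0.73,-0.51,-0.03],"angular":[0,0,0],"claw":1},{"slide":[0.73,-0.51,-0.03],"angular":[0,0,0],"claw":1},{"slide":[0.73,-0.51,-0.03],"angular":[0,0,0],"claw":1},{"slide":[0.73,-0.51,-0.03],"angular":[0,0,0],"claw":1},{"slide":[0.73,-0.51,-0.03],"angular":[0,0,0],"claw":1}]' 25
python3 -m inch '[{"slide":[0.73,-0.51,-0.03],"angular":[0,0,-0.9],"claw":1},{"slide":[0.73,-0.51,-0.03],"angular":[0,0,-0.9],"claw":1},{"slide":[0.73,-0.51,-0.03],"angular":[0,0,-0.9],"claw":1},{"slide":[0.73,-0.51,-0.03],"angular":[0,0,-0.9],"claw":1},{"slide":[0.73,-0.51,-0.03],"angular":[0,0,-0.9],"claw":1},{"slide":[0.73,-0.51,-0.03],"angular":[0,0,-0.9],"claw":1},{"slide":[0.73,-0.51,-0.03],"angular":[0,0,-0.9],"claw":1},{"slide":[0.73,-0.51,-0.03],"angular":[0,0,-0.9],"claw":1}]'
python3 -c "
from h import *
plan((.46,.02,.23),67);plan((.425,.221,.2),67)"
```

```text
time: 1.4
position: [0.3895, -0.3933, 0.2413]
tool_rot: [3.063, 0.694, -0.001]
ft_force: [-0.7, -0.3, 0.3]
grip_width: 0.999
grip_force: 0.0
time: 2.2
position: [0.4983, -0.2024, 0.2482]
tool_rot: [2.821, 1.383, -0.002]
ft_force: [-0.1, -0.0, -0.5]
grip_width: 1.001
grip_force: 0.0
slide [ 0.6095 -0.6661  0.0724] angular [-0.0008  0.002  -0.4923] dist 0.2264 deg [ -0.02   0.06 -14.77]
slide [ 1.1595 -1.2692  0.192 ] angular [-0.0008  0.002  -0.4923] dist 0.4324 deg [ -0.02   0.06 -14.77]
```

```bash
python3 -m inch '[{"slide":[0.61,-0.666,0.07],"angular":[0,0,-0.49],"claw":1},{"slide":[0.61,-0.666,0.07],"angular":[0,0,-0.49],"claw":1},{"slide":[0.61,-0.666,0.07],"angular":[0,0,-0.49],"claw":1},{"slide":[0.61,-0.666,0.07],"angular":[0,0,-0.49],"claw":1},{"slide":[0.61,-0.666,0.07],"angular":[0,0,-0.49],"claw":1},{"slide":[0.61,-0.666,0.07],"angular":[0,0,-0.49],"claw":1},{"slide":[0.61,-0.666,0.07],"angular":[0,0,-0.49],"claw":1}]'
python3 -c "
from h import *
plan((.425,.221,.2),67)"
```

```text
time: 2.9
position: [0.4603, 0.0211, 0.2312]
tool_rot: [2.618, 1.735, -0.001]
ft_force: [-0.5, -0.7, 0.2]
grip_width: 0.998
grip_force: 0.0
slide [ 0.6817 -0.4418  0.1237] angular [0.0015 0.0018 0.0024] dist 0.2054 deg [0.05 0.05 0.07]
```

```bash
python3 -m inch '[{"slide":[0.68,-0.44,0.12],"angular":[0,0,0],"claw":1},{"slide":[0.68,-0.44,0.12],"angular":[0,0,0],"claw":1},{"slide":[0.68,-0.44,0.12],"angular":[0,0,0],"claw":1},{"slide":[0.68,-0.44,0.12],"angular":[0,0,0],"claw":1},{"slide":[0.68,-0.44,0.12],"angular":[0,0,0],"claw":1},{"slide":[0.68,-0.44,0.12],"angular":[0,0,0],"claw":1},{"slide":[0.68,-0.44,0.12],"angular":[0,0,0],"claw":1}]'
cat >> h.py <<'E'
def wcloud(s,im):
    K=im["camera_matrix"];d=im["depth"];v,u=np.mgrid[:480,:640].astype(float)
    a=(u-K[0,2])/K[0,0]; b=(v-K[1,2])/K[1,1]; r=np.hypot(a,b)+1e-9
    t=np.tan(np.minimum(r,1.4))/r
    P=np.stack([a*t*d,-b*t*d,-d],-1); T=im["tool_from_camera"]
    W=R.from_rotvec(s["tool_rot"]).apply((P@T[:3,:3].T+T[:3,3]).reshape(-1,3)).reshape(P.shape)+s["position"]
    W[(d==0)|(r>1.2)]=np.nan
    return W
def rect(q):
    r=cv2.minAreaRect((q[:,:2]*1000).astype(np.float32)); b=cv2.boxPoints(r); e=max([b[1]-b[0],b[2]-b[1]],key=np.linalg.norm)
    return np.round(r[0],1),np.round(sorted(r[1]),1),round(float(np.degrees(np.arctan2(e[1],e[0]))%180),1)
E
python3 - <<'E'
from h import *
s=ctrl.get_state(); im=ctrl.get_image("wrist"); save("w1",im); W=wcloud(s,im)
m=(np.hypot(W[...,0]-.425,W[...,1]-.221)<.045)&(abs(W[...,2]-.04)<.005)
v,u=np.nonzero(m); print(m.sum(),u.mean(),v.mean(),rect(W[m]),np.median(W[m][:,2]))
c,_,a=rect(W[m]); plan((c[0]/1e3,c[1]/1e3,.027),a)
E
```

```text
time: 3.6
position: [0.4261, 0.2194, 0.2009]
tool_rot: [2.62, 1.732, -0.001]
ft_force: [-0.4, -0.3, 0.4]
grip_width: 0.997
grip_force: 0.0
2840 313.2968309859155 213.64577464788732 (array([424.8, 221.1]), array([35.6, 60.7]), 66.2) 0.041199469083713414
slide [ 0.0048 -0.0079  0.6958] angular [0.0005 0.0013 0.0235] dist 0.174 deg [0.01 0.04 0.7 ]
```

View pics/w1.png

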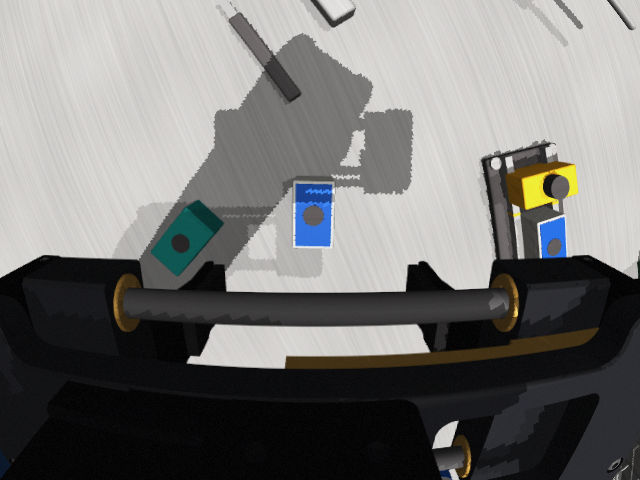

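The wrist view shows the spare at (313,214), measuring 35.6 x 60.7 mm at 41 mm height. The turquoise block at (180,240) is clear of the fingers. I descend and grip.

```bash
python3 -m inch '[{"slide":[0.005,-0.008,0.2],"angular":[0,0,0.023],"claw":1},{"slide":[0.005,-0.008,0.4],"angular":[0,0,0.023],"claw":1},{"slide":[0.005,-0.008,0.55],"angular":[0,0,0.023],"claw":1},{"slide":[0.005,-0.008,0.64],"angular":[0,0,0.023],"claw":1},{"slide":[0.005,-0.008,0.696],"angular":[0,0,0.023],"claw":1},{"slide":[0.005,-0.008,0.696],"angular":[0,0,0.023],"claw":1},{"slide":[0.005,-0.008,0.696],"angular":[0,0,0.023],"claw":1}]'
python3 -m inch '[{"slide":[0,0,0],"angular":[0,0,0],"claw":-1},{"slide":[0,0,0],"angular":[0,0,0],"claw":-1},{"slide":[0,0,0],"angular":[0,0,0],"claw":-1},{"slide":[0,0,0],"angular":[0,0,0],"claw":-1},{"slide":[0,0,0],"angular":[0,0,0],"claw":-1},{"slide":[0,0,0],"angular":[0,0,0],"claw":-1},{"slide":[0,0,0],"angular":[0,0,0],"claw":-1},{"slide":[0,0,0],"angular":[0,0,0],"claw":-1}]' 30
```

```text
time: 4.35
position: [0.4245, 0.2238, 0.0279]
tool_rot: [2.628, 1.72, 0.002]
ft_force: [0.7, 1.0, -0.5]
grip_width: 1.001
grip_force: 0.0
time: 5.15
position: [0.4237, 0.2241, 0.0271]
tool_rot: [2.627, 1.722, 0.001]
ft_force: [0.7, 0.5, 0.0]
grip_width: 0.409
grip_force: 30.0
```

```bash
python3 -m inch '[{"slide":[0,0,-0.1],"angular":[0,0,0],"claw":-1},{"slide":[0,0,-0.25],"angular":[0,0,0],"claw":-1},{"slide":[0,0,-0.45],"angular":[0,0,0],"claw":-1},{"slide":[0,0,-0.6],"angular":[0,0,0],"claw":-1},{"slide":[0,0,-0.6],"angular":[0,0,0],"claw":-1},{"slide":[0,0,-0.6],"angular":[0,0,0],"claw":-1}]'
python3 -c "
from h import *
print(ctrl.get_state()['grip_width']);plan((.615,-.031,.2),82.95)"
```

```text
time: 5.75
position: [0.4233, 0.2238, 0.1769]
tool_rot: [2.627, 1.721, -0.0]
ft_force: [-0.6, 0.2, -3.2]
grip_width: 0.409
grip_force: 30.0
0.4090005217534473
slide [-0.6284  1.1101 -0.0912] angular [ 0.0015  0.0013 -0.5491] dist 0.3197 deg [  0.04   0.04 -16.47]
```

```bash
python3 -m inch '[{"slide":[-0.15,0.25,-0.05],"angular":[0,0,0],"claw":-1},{"slide":[-0.31,0.55,-0.09],"angular":[0,0,0],"claw":-1},{"slide":[-0.31,0.55,-0.09],"angular":[0,0,0],"claw":-1},{"slide":[-0.31,0.55,-0.09],"angular":[0,0,0],"claw":-1},{"slide":[-0.31,0.55,-0.09],"angular":[0,0,0],"claw":-1},{"slide":[-0.31,0.55,-0.09],"angular":[0,0,0],"claw":-1}]'
python3 -m inch '[{"slide":[-0.15,0.26,0],"angular":[0,0,-0.2],"claw":-1},{"slide":[-0.318,0.56,0],"angular":[0,0,-0.4],"claw":-1},{"slide":[-0.318,0.56,0],"angular":[0,0,-0.549],"claw":-1},{"slide":[-0.318,0.56,0],"angular":[0,0,-0.549],"claw":-1},{"slide":[-0.318,0.56,0],"angular":[0,0,-0.549],"claw":-1},{"slide":[-0.318,0.56,0],"angular":[0,0,-0.549],"claw":-1},{"slide":[-0.318,0.56,0],"angular":[0,0,-0.549],"claw":-1}]'
python3 - <<'E'
from h import *
s=ctrl.get_state(); im=ctrl.get_image("wrist"); save("w2",im); W=wcloud(s,im); np.save("w2",W)
print(s["position"],s["tool_rot"])
for n,(x,y) in dict(b1=(.6068,-.0972),b3=(.6225,.0352),b4=(.6315,.1027)).items():
    m=(abs(W[...,2]-.052)<.005)&(abs((W[...,1]-y)*.992+(W[...,0]-x)*.123)<.033)&(abs(W[...,0]-x)<.03)
    if m.sum()>50: print(n,m.sum(),rect(W[m]),np.median(W[m][:,2]))
z=W[...,2]; hold=(np.hypot(W[...,0]-s["position"][0],W[...,1]-s["position"][1])<.045)&(z>.13)&(z<.26)
print(np.histogram(z[hold],10))
E
```

```text
time: 6.35
position: [0.5167, 0.0994, 0.1975]
tool_rot: [-2.623, -1.722, 0.005]
ft_force: [-1.2, 0.6, -3.8]
grip_width: 0.41
grip_force: 30.0
time: 7.05
position: [0.6142, -0.0272, 0.1995]
tool_rot: [-2.348, -2.085, 0.0]
ft_force: [0.2, 1.0, -4.0]
grip_width: 0.414
grip_force: 30.0
[ 0.61421653 -0.02724322  0.19950347] [-2.34841586e+00 -2.08522352e+00  9.82177465e-05]
b3 3268 (array([622.1,  34.8]), array([35.9, 60.1]), 82.2) 0.053239797559500715
b4 3212 (array([631.3, 103.7]), array([35.9, 59.8]), 83.0) 0.05328241366020331
(array([ 320,  359,  650,  773, 7397,  274,  160, 1039,  366,  396]), array([0.17407674, 0.18266882, 0.1912609 , 0.19985298, 0.20844505,
       0.21703713, 0.22562921, 0.23422129, 0.24281337, 0.25140545,
       0.25999753]))
```

View pics/w2.png

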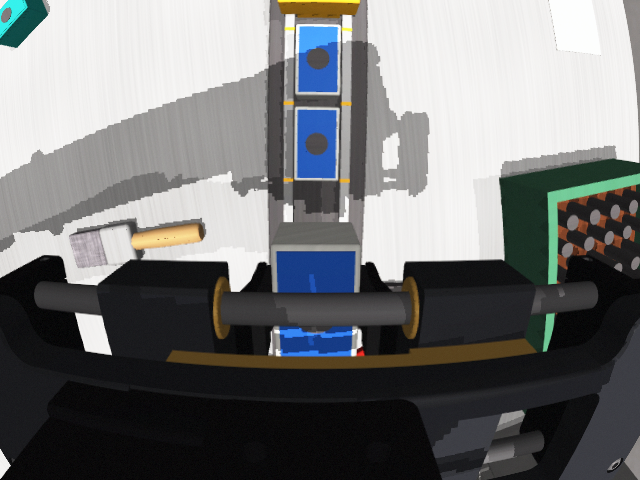

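The wrist view shows the held block at (317,270) over the channel. The blocks in bays 3 and 4 are at (317,145) and (317,58), with the bay marks at rows 180, 103 and 30. Now I measure the channel centreline and the held block.

```bash
python3 - <<'E'
from h import *
W=np.load("w2.npy"); s=ctrl.get_state()
a=np.radians(82.9); ey=np.array([np.cos(a),np.sin(a)]); ex=np.array([ey[1],-ey[0]])
o=np.array([.622,.035]); 
X=(W[...,:2]-o)@ex*1e3; Y=(W[...,:2]-o)@ey*1e3; Z=W[...,2]*1e3
wall=(abs(Z-25)<3)&(abs(X)<35)
for y0 in range(-60,110,20):
    m=wall&(abs(Y-y0)<10); x=X[m]; L=x[x<0];Rr=x[x>0]
    if len(L)>20 and len(Rr)>20: print(y0,len(L),len(Rr),"L",np.percentile(L,[3,97]).round(1),"R",np.percentile(Rr,[3,97]).round(1),"ctr",round((np.percentile(L,[3,97]).mean()+np.percentile(Rr,[3,97]).mean())/2,2), "z",np.median(Z[m]).round(1))
hsv=cv2.cvtColor(cv2.imread("pics/w2.png"),cv2.COLOR_BGR2HSV).astype(int); H,S=hsv[...,0],hsv[...,1]
ym=(H>18)&(H<32)&(S>120)&wall
k,l,st,ce=cv2.connectedComponentsWithStats(ym.astype(np.uint8))
for i in range(1,k):
    if st[i,4]>5: print("mark",ce[i].round(),X[l==i].mean().round(1),Y[l==i].mean().round(1))
# held block: top
t=(abs(Z-213)<4.5)&(H>105)&(H<125)&(S>100); t[:]=t
d=(s["position"][:2]-o); print("tcp",d@ex*1e3,d@ey*1e3)
zt=np.median(Z[t]); print("held top z",zt,t.sum()); f=(abs(Z-zt)<3)&(abs(X-d@ex*1e3)<19)&(abs(Y-d@ey*1e3)<45)
print("X",np.percentile(X[f],[0.5,99.5]),"Y",np.percentile(Y[f],[0.2,99.8]),rect(W[f]))
yaw=R.from_rotvec(s["tool_rot"]).as_matrix()[:,0]; print("tool x yaw",np.degrees(np.arctan2(yaw[1],yaw[0])))
print("rail blocks: b1", (np.array([.6068,-.0972])-o)@ey*1e3,(np.array([.6068,-.0972])-o)@ex*1e3,"b3",(np.array([.6221,.0348])-o)@ey*1e3,"b4",(np.array([.6313,.1037])-o)@ey*1e3,(np.array([.6313,.1037])-o)@ex*1e3)
st=(H>18)&(H<32)&(S>120)&(Z>20)&(Y>95)&(abs(X)<40); print("stop y",np.percentile(Y[st],[1,5,50]),"n",st.sum())
E
```

```text
-60 193 213 L [-28.5 -21.2] R [20.9 29.1] ctr 0.08 z 24.6
-40 201 223 L [-28.3 -21.1] R [20.7 29. ] ctr 0.07 z 24.6
-20 198 219 L [-28.1 -21. ] R [21.1 29.2] ctr 0.3 z 24.6
0 207 217 L [-28.1 -21. ] R [21.1 28.9] ctr 0.24 z 24.6
20 231 208 L [-28.9 -20.2] R [21.5 29.3] ctr 0.46 z 24.7
40 224 233 L [-28.1 -20.1] R [ 7.5 29.3] ctr -2.86 z 24.8
60 214 203 L [-28.2 -20.4] R [22.  29.1] ctr 0.65 z 24.7
80 210 206 L [-27.5 -19.8] R [22.  29.9] ctr 1.14 z 24.8
100 190 198 L [-27.7 -19.9] R [22. 30.] ctr 1.08 z 24.9
mark [290.  28.] -23.6 103.5
mark [346.  29.] 25.9 103.2
mark [288. 102.] -24.2 35.5
mark [346. 103.] 25.4 35.1
mark [288. 179.] -24.6 -32.1
mark [344. 180.] 25.1 -33.1
tcp 0.2020884010285346 -63.18525860540632
held top z 213.6532037800992 5164
X [-18.06082283  18.08028672] Y [-86.46569921 -35.10427157] (array([614.7, -25.5]), array([37.9, 52.1]), 83.7)
tool x yaw 83.18431313623405
rail blocks: b1 -133.0650246349171 1.2566697692337012 b3 -0.18610623990305553 b4 69.32269786641965 0.7372655702631778
stop y [102.54248192 115.65567823 116.96039112] n 1111
```

```bash
python3 -m inch '[{"slide":[-0.005,0,0.1],"angular":[0,0,0.023],"claw":-1},{"slide":[-0.005,0,0.25],"angular":[0,0,0.023],"claw":-1},{"slide":[-0.005,0,0.38],"angular":[0,0,0.023],"claw":-1},{"slide":[-0.005,0,0.46],"angular":[0,0,0.023],"claw":-1},{"slide":[-0.005,0,0.5],"angular":[0,0,0.023],"claw":-1},{"slide":[-0.005,0,0.5],"angular":[0,0,0.023],"claw":-1},{"slide":[-0.005,0,0.5],"angular":[0,0,0.023],"claw":-1}]'
python3 - <<'E'
from h import *
s=ctrl.get_state(); print(s["position"]); o=np.array([.622,.035]); a=np.radians(82.9); ey=np.array([np.cos(a),np.sin(a)]); ex=np.array([ey[1],-ey[0]])
d=s["position"][:2]-o; print("tcp rail",d@ex*1e3,d@ey*1e3); x=R.from_rotvec(s["tool_rot"]).as_matrix(); print(np.degrees(np.arctan2(x[1,0],x[0,0])), x[:,2])
E
```

```text
time: 7.8
position: [0.6159, -0.0312, 0.0759]
tool_rot: [2.364, 2.067, 0.002]
ft_force: [-0.3, -0.0, -3.2]
grip_width: 0.412
grip_force: 30.0
[ 0.61585306 -0.03117781  0.07589299]
tcp rail 2.079867257053409 -66.43012074002927
82.32180384913805 [ 1.96840181e-03 -2.12659097e-04 -9.99998040e-01]
```

```bash
python3 -m inch '[{"slide":[0.006,-0.008,0],"angular":[0,0,-0.005],"claw":-1},{"slide":[0.006,-0.008,0.04],"angular":[0,0,-0.005],"claw":-1},{"slide":[0.006,-0.008,0.06],"angular":[0,0,-0.005],"claw":-1},{"slide":[0.006,-0.008,0.06],"angular":[0,0,-0.005],"claw":-1},{"slide":[0.006,-0.008,0.06],"angular":[0,0,-0.005],"claw":-1}]'
cat > q.py <<'E'
from h import *
s=ctrl.get_state(); print(s["position"],s["ft_force"]); o=np.array([.622,.035]); a=np.radians(82.9); ey=np.array([np.cos(a),np.sin(a)]); ex=np.array([ey[1],-ey[0]])
d=s["position"][:2]-o; print("tcp rail",d@ex*1e3,d@ey*1e3); x=R.from_rotvec(s["tool_rot"]).as_matrix(); print(np.degrees(np.arctan2(x[1,0],x[0,0])))
E
python3 q.py
```

```text
time: 8.3
position: [0.6131, -0.0301, 0.0592]
tool_rot: [-2.363, -2.069, 0.001]
ft_force: [0.4, 0.6, -3.2]
grip_width: 0.409
grip_force: 30.0
[ 0.6131383  -0.03011386  0.05922165] [ 0.43945508  0.64857284 -3.23060235]
tcp rail -0.7455796032593258 -65.7098777377373
82.41876433912964
```

```bash
for i in 1 2 3; do python3 -m inch '[{"slide":[0,0,0],"angular":[0,0,0],"claw":-1},{"slide":[0,0,0],"angular":[0,0,0],"claw":-1}]' >/dev/null; python3 q.py|sed -n 2p; done
python3 - <<'E'
from h import *
s=ctrl.get_state(); im=ctrl.get_image("wrist"); save("w3",im); W=wcloud(s,im)
a=np.radians(82.5); ey=np.array([np.cos(a),np.sin(a)]); ex=np.array([ey[1],-ey[0]]); d=s["position"][:2]
X=(W[...,:2]-d)@ex*1e3; Y=(W[...,:2]-d)@ey*1e3; Z=W[...,2]*1e3
for z0 in(24.6,):
  w=(abs(Z-z0)<3)&(abs(X)<35)
  for y0 in range(20,90,10):
    m=w&(abs(Y-y0)<5);x=X[m];L=x[x<0];r=x[x>0]
    if min(len(L),len(r))>20: print(y0,np.percentile(L,[3,97]).round(1),np.percentile(r,[3,97]).round(1))
b=(abs(Z-53)<3)&(abs(X)<25)&(Y>25)&(Y<102); print("b3 near edge Y",np.percentile(Y[b],.5), "X",np.percentile(X[b],[1,99]))
t=(Z>65)&(Z<80)&(abs(X)<25)&(Y>-40)&(Y<45); print(np.percentile(Y[t],99.5),np.percentile(X[t&(Y>12)],[1,99]),np.median(Z[t]))
E
```

```text
tcp rail -0.34041326724571463 -65.6340147842238
tcp rail -0.5061589425952584 -65.64425888206438
tcp rail -0.5477838290975593 -65.61152299891096
20 [-28.1 -20.5] [21.6 29.2]
30 [-28.3 -20.5] [21.5 29.4]
40 [-28.1 -20.7] [21.7 29.4]
50 [-28.2 -20.9] [21.6 29.2]
60 [-28.4 -21.1] [21.3 29.1]
70 [-28.5 -21.1] [21.3 29.3]
80 [-28.3 -21.1] [21.5 29.2]
b3 near edge Y 27.114100744947475 X [-17.33868216  17.64544616]
27.609960382205358 [-17.64226531  17.500229  ] 73.57016655991742
```

View pics/w3.png

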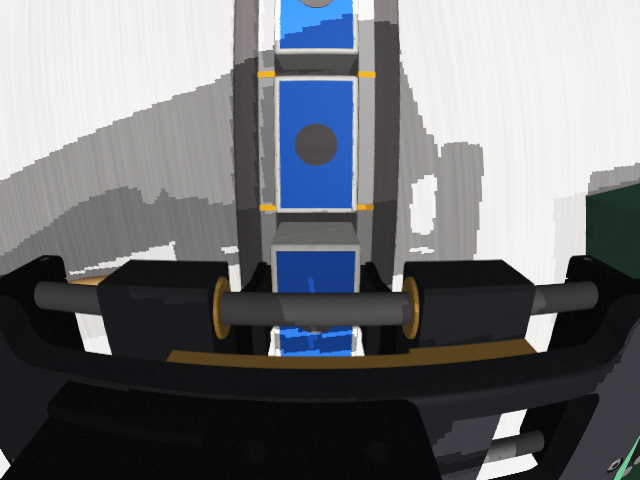

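The held block at (315,285) is centred in the channel to within 0.5 mm, with about 8 mm of gap to the block in bay 3. I lower it.

```bash
python3 -m inch '[{"slide":[0,0.002,0.03],"angular":[0,0,0],"claw":-1},{"slide":[0,0.002,0.055],"angular":[0,0,0],"claw":-1},{"slide":[0,0.002,0.074],"angular":[0,0,0],"claw":-1},{"slide":[0,0.002,0.074],"angular":[0,0,0],"claw":-1},{"slide":[0,0.002,0.074],"angular":[0,0,0],"claw":-1}]'; python3 q.py
```

```text
time: 9.45
position: [0.6137, -0.0301, 0.0407]
tool_rot: [-2.363, -2.07, 0.001]
ft_force: [-0.5, -0.6, -2.3]
grip_width: 0.413
grip_force: 30.0
[ 0.61365053 -0.03005084  0.04072106] [-0.48123129 -0.64604412 -2.31411888]
tcp rail -0.24506684280409946 -65.5840305765597
82.43204654075296
```

```bash
python3 -m inch '[{"slide":[0,0,0.004],"angular":[0,0,0],"claw":-1},{"slide":[0,0,0.007],"angular":[0,0,0],"claw":-1},{"slide":[0,0,0.007],"angular":[0,0,0],"claw":-1}]'
```

```text
time: 9.75
position: [0.6139, -0.0302, 0.0394]
tool_rot: [2.363, 2.07, -0.0]
ft_force: [-0.2, 0.5, -2.3]
grip_width: 0.405
grip_force: 30.0
```

```bash
python3 -m inch '[{"slide":[0,0,0.003],"angular":[0,0,0],"claw":-1},{"slide":[0,0,0.003],"angular":[0,0,0],"claw":-1}]'; python3 -m inch '[{"slide":[0,0,0.002],"angular":[0,0,0],"claw":-1},{"slide":[0,0,0.002],"angular":[0,0,0],"claw":-1}]'
```

```text
time: 9.95
position: [0.614, -0.0301, 0.0391]
tool_rot: [2.363, 2.07, -0.0]
ft_force: [-1.2, 0.4, 1.3]
grip_width: 0.412
grip_force: 30.0
time: 10.15
position: [0.614, -0.0301, 0.0391]
tool_rot: [2.363, 2.07, -0.0]
ft_force: [-3.5, -0.1, 4.9]
grip_width: 0.415
grip_force: 30.0
```

The block is on the floor: Fz went from -3 to +5 N. I release and lift.

```bash
python3 -m inch '[{"slide":[0,0,0],"angular":[0,0,0],"claw":0.3},{"slide":[0,0,0],"angular":[0,0,0],"claw":0.3},{"slide":[0,0,0],"angular":[0,0,0],"claw":0.3},{"slide":[0,0,0],"angular":[0,0,0],"claw":0.3}]'; python3 -m inch '[{"slide":[0,0,-0.1],"angular":[0,0,0],"claw":0.3},{"slide":[0,0,-0.25],"angular":[0,0,0],"claw":0.3},{"slide":[0,0,-0.45],"angular":[0,0,0],"claw":0.3},{"slide":[0,0,-0.64],"angular":[0,0,0],"claw":0.3},{"slide":[0,0,-0.64],"angular":[0,0,0],"claw":0.3},{"slide":[0,0,-0.64],"angular":[0,0,0],"claw":0.3}]'
python3 - <<'E'
from h import *
a=np.radians(82.5); ey=np.array([np.cos(a),np.sin(a)]); ex=np.array([ey[1],-ey[0]])
o=np.array([.6222,.0362]) # bay3 centre
for c in("scene","side"):
    im=ctrl.get_image(c); np.savez(c+"2",**im); save(c+"2",im); W=cloud(im); X=(W[...,:2]-o)@ex*1e3; Y=(W[...,:2]-o)@ey*1e3; Z=W[...,2]*1e3
    top=(abs(Z-52)<4)&(abs(X)<19)
    for y0 in(-136,-68,0,68):
        m=top&(abs(Y-y0)<33); print(c,y0,m.sum(),"X",np.median(X[m]).round(1),"Y",np.percentile(Y[m],[1,99]).round(1),"z",np.percentile(Z[m],[10,50,90]).round(1),rect(W[m]))
    hsv=cv2.cvtColor(im["color"],cv2.COLOR_RGB2HSV).astype(int)
    red=((hsv[...,0]<6)|(hsv[...,0]>174))&(hsv[...,1]>150)&(hsv[...,2]>60)
    arm=red&(abs(Z-67)<6)&(abs(X)<250)&(Y<-150); print("arm",rect(W[arm]), np.median(Z[arm]))
    pt=red&(Z>122)&(Z<135)&(Y<-150)&(abs(X)<250); print("post",rect(W[pt]),np.percentile(W[pt],[2,50,98],axis=0).round(4).tolist())
    # pivot: points near arm far end, z 66..74 , not red
    e=arm&True; far=W[arm][np.argsort(W[arm][:,0])[-15:]].mean(0); print("arm far end",far.round(4))
    pv=(np.hypot(W[...,0]-far[0],W[...,1]-far[1])<.045)&(abs(Z-70)<3)&~red; 
    if pv.sum()>5: print("pivot",pv.sum(),rect(W[pv]))
E
```

```text
time: 10.55
position: [0.6139, -0.0301, 0.038]
tool_rot: [2.363, 2.07, 0.0]
ft_force: [-0.2, -0.3, -0.2]
grip_width: 0.632
grip_force: 0.0
time: 11.15
position: [0.6146, -0.0301, 0.1994]
tool_rot: [2.361, 2.068, 0.003]
ft_force: [0.1, -0.1, -1.2]
grip_width: 0.647
grip_force: 0.0
scene -136 256 X 2.7 Y [-162.4 -103.6] z [48.9 50.8 53. ] (array([606. , -96.2]), array([35.8, 59.6]), 84.5)
scene -68 296 X 2.6 Y [-97.5 -39. ] z [48.7 50.7 53. ] (array([615.2, -31.4]), array([35.1, 65.8]), 81.0)
scene 0 333 X 1.8 Y [-29.9  30.7] z [48.7 50.7 52.6] (array([623.1,  36.4]), array([36.7, 62.7]), 81.0)
scene 68 344 X 1.6 Y [40.  99.3] z [49.  50.7 52.8] (array([632.2, 105.2]), array([36.1, 61. ]), 82.6)
arm (array([ 600.1, -177. ]), array([ 14.3, 143. ]), 27.7) 65.14888261221674Traceback (most recent call last):
  File "<stdin>", line 12, in <module>
    return _quantile_unchecked(
        a, q, axis, out, overwrite_input, method, keepdims, weights)
    return _ureduce(a,
                    func=_quantile_ureduce_func,
    ...<5 lines>...
                    overwrite_input=overwrite_input,
                    method=method)
    r = func(a, **kwargs)
    result = _quantile(arr,
                       quantiles=q,
    ...<2 lines>...
                       out=out,
                       weights=wgt)
    slices_having_nans = np.isnan(arr[-1, ...])
                                  ~~~^^^^^^^^^
IndexError: index -1 is out of bounds for axis 0 with size 0
```

The spare lies flat, with its top level with the others. Next is the lever. I'll push the post with the side of the closed fingers, and first measure post and pivot with the wrist camera.

```bash
python3 -c "
from h import *
plan((.565,-.265,.23),117)"
```

```text
slide [-0.9564 -0.0688 -0.1289] angular [-8.0000e-04  9.0000e-04 -1.1526e+00] dist 0.2419 deg [-2.000e-02  3.000e-02 -3.458e+01]
```

```bash
python3 -m inch '[{"slide":[-0.15,-0.01,-0.12],"angular":[0,0,-0.2],"claw":-1},{"slide":[-0.95,-0.07,-0.12],"angular":[0,0,-1],"claw":-1},{"slide":[-0.95,-0.07,-0.12],"angular":[0,0,-1],"claw":-1},{"slide":[-0.95,-0.07,-0.12],"angular":[0,0,-1],"claw":-1},{"slide":[-0.95,-0.07,-0.12],"angular":[0,0,-1],"claw":-1},{"slide":[-0.95,-0.07,-0.12],"angular":[0,0,-1],"claw":-1},{"slide":[-0.95,-0.07,-0.12],"angular":[0,0,-1],"claw":-1},{"slide":[-0.95,-0.07,-0.12],"angular":[0,0,-1],"claw":-1},{"slide":[-0.95,-0.07,-0.12],"angular":[0,0,-1],"claw":-1}]'
python3 - <<'E'
from h import *
s=ctrl.get_state(); im=ctrl.get_image("wrist"); save("w4",im); W=wcloud(s,im); np.save("w4",W); Z=W[...,2]*1e3
hsv=cv2.cvtColor(im["color"],cv2.COLOR_RGB2HSV).astype(int)
red=((hsv[...,0]<6)|(hsv[...,0]>174))&(hsv[...,1]>120)&(hsv[...,2]>50)
near=np.hypot(W[...,0]-.60,W[...,1]+.175)<.13
for n,m in dict(arm=red&near&(abs(Z-68)<4),post=near&(abs(Z-128)<5),pivot=(np.hypot(W[...,0]-.681,W[...,1]+.135)<.035)&(abs(Z-71)<4)).items():
    if m.sum()>5:
        v,u=np.nonzero(m); print(n,m.sum(),u.mean().round(),v.mean().round(),rect(W[m]),np.median(Z[m]),"circ",cv2.minEnclosingCircle((W[m][:,:2]*1e3).astype(np.float32)))
E
```

```text
time: 12.1
position: [0.5657, -0.2605, 0.2275]
tool_rot: [-1.742, -2.613, -0.001]
ft_force: [1.1, -0.0, 0.6]
grip_width: 0.009
grip_force: 0.0
arm 3069 389.0 145.0 (array([ 601.9, -177.4]), array([ 16.3, 151.7]), 27.0) 67.6824675664948 circ ((601.2850952148438, -176.36488342285156), 76.067626953125)
post 716 291.0 154.0 (array([ 528.8, -215. ]), array([19.9, 19.9]), 22.3) 127.6274957656023 circ ((528.730712890625, -214.56112670898438), 10.422140121459961)
pivot 1010 480.0 142.0 (array([ 672.1, -142.2]), array([27.7, 46.8]), 27.3) 70.4631555130617 circ ((671.4447021484375, -141.064453125), 23.497636795043945)
```

View pics/w4.png

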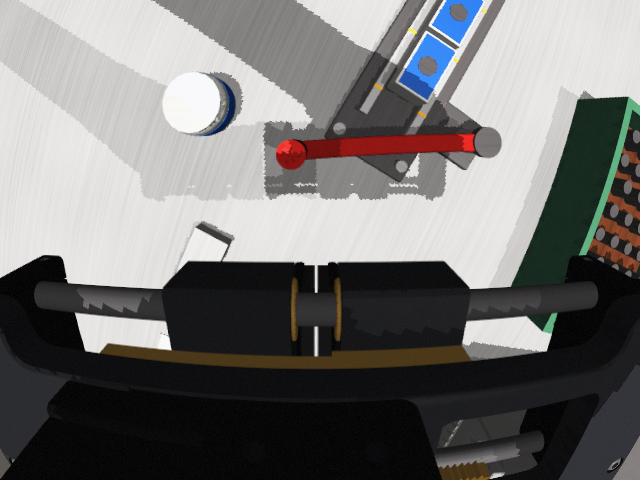

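The post is at pixel (291,154), measured at (528.8,-214.8) mm, height 127.6 mm, 20 mm across. The arm points at 27°, so the pivot is at (680.3,-137.6), matching the grey cap at (487,141). Now I go behind the post.

```bash
cat > arc.py <<'E'
from h import *
import sys
def arc(phi,k,z=.105):
    th=np.radians(207-phi); post=np.array([.6803,-.1376])+.17*np.array([np.cos(th),np.sin(th)])
    t=np.array([np.sin(th),-np.cos(th)]); p=post-k*t
    print("phi",phi,"k",k,end=" "); plan((p[0],p[1],z),117-phi)
def where():
    s=ctrl.get_state(); d=s["position"][:2]-[.6803,-.1376]; x=R.from_rotvec(s["tool_rot"]).as_matrix()[:,0]
    t=np.array(x[:2]); f=s["ft_force"]
    r=np.array([t[1],-t[0]]); yaw=np.degrees(np.arctan2(t[1],t[0]))
    # contact: post centre at 170 from pivot, ahead of TCP by k along tool x -> phi from TCP
    print("t",s["time"],"z",s["position"][2].round(4),"yaw",yaw.round(1),"radius",np.hypot(*d).round(4),"ang",(207-np.degrees(np.arctan2(d[1],d[0]))%360).round(2),"F tang",(f[:2]@t).round(1),"rad",(f[:2]@r).round(1),"fz",f[2].round(1),"q",s["joint_positions"].round(2))
where()
for a in sys.argv[1:]:
    arc(*map(float,a.split(",")))
E
python3 arc.py 0,.034
```

```text
t 12.15 z 0.2278 yaw 112.6 radius 0.1682 ang -20.07 F tang -1.2 rad -0.2 fz 0.1 q [ 0.94  0.34 -0.69  1.51  0.22  1.37  0.63]
phi 0.0 k 0.034 slide [ 0.0905 -0.0553  0.4911] angular [ 1.000e-04 -1.500e-03 -1.456e-01] dist 0.1256 deg [ 0.   -0.05 -4.37]
```

```bash
python3 -m inch '[{"slide":[0.06,-0.055,0.1],"angular":[0,0,-0.146],"claw":-1},{"slide":[0.09,-0.055,0.28],"angular":[0,0,-0.146],"claw":-1},{"slide":[0.09,-0.055,0.4],"angular":[0,0,-0.146],"claw":-1},{"slide":[0.09,-0.055,0.49],"angular":[0,0,-0.146],"claw":-1},{"slide":[0.09,-0.055,0.49],"angular":[0,0,-0.146],"claw":-1},{"slide":[0.09,-0.055,0.49],"angular":[0,0,-0.146],"claw":-1}]' 40; python3 arc.py 0,.018 5,.0195 10,.0195 15,.0195 20,.0195 25,.0195
```

```text
time: 12.75
position: [0.5445, -0.2466, 0.1061]
tool_rot: [1.644, 2.677, 0.001]
ft_force: [0.5, -0.5, 0.4]
grip_width: 0.002
grip_force: 0.0
t 12.75 z 0.1061 yaw 116.9 radius 0.1742 ang -11.75 F tang -0.6 rad 0.3 fz 0.4 q [ 0.95  0.39 -0.69  1.72  0.27  1.13  0.65]
phi 0.0 k 0.018 slide [0.0699 0.0019 0.0045] angular [ 0.0008  0.     -0.0031] dist 0.0175 deg [ 0.02  0.   -0.09]
phi 5.0 k 0.0195 slide [ 0.1234 -0.0024  0.0045] angular [ 0.0008 -0.      0.1636] dist 0.0309 deg [ 0.02 -0.    4.91]
phi 10.0 k 0.0195 slide [ 0.1831 -0.0015  0.0045] angular [ 0.0008 -0.      0.3303] dist 0.0458 deg [ 0.02 -0.    9.91]
phi 15.0 k 0.0195 slide [0.2425 0.0046 0.0045] angular [ 8.000e-04 -1.000e-04  4.969e-01] dist 0.0606 deg [ 0.02 -0.   14.91]
phi 20.0 k 0.0195 slide [0.3012 0.0159 0.0045] angular [ 8.000e-04 -1.000e-04  6.636e-01] dist 0.0754 deg [ 0.02 -0.   19.91]
phi 25.0 k 0.0195 slide [0.3586 0.0322 0.0045] angular [ 8.000e-04 -1.000e-04  8.303e-01] dist 0.09 deg [ 2.000e-02 -0.000e+00  2.491e+01]
```

```bash
python3 -m inch '[{"slide":[0.035,0,0.004],"angular":[0,0,0],"claw":-1},{"slide":[0.07,0,0.004],"angular":[0,0,0.02],"claw":-1},{"slide":[0.1,-0.001,0.004],"angular":[0,0,0.1],"claw":-1},{"slide":[0.123,-0.002,0.004],"angular":[0,0,0.164],"claw":-1},{"slide":[0.153,-0.002,0.004],"angular":[0,0,0.247],"claw":-1},{"slide":[0.183,-0.001,0.004],"angular":[0,0,0.33],"claw":-1},{"slide":[0.183,-0.001,0.004],"angular":[0,0,0.33],"claw":-1}]'; python3 arc.py 15,.0195 20,.0195 25,.0195 30,.0195
```

```text
time: 13.45
position: [0.5235, -0.2068, 0.1061]
tool_rot: [1.868, 2.522, -0.002]
ft_force: [1.0, -2.9, 1.0]
grip_width: 0.004
grip_force: 1.4
t 13.45 z 0.1061 yaw 106.9 radius 0.1714 ang 3.18 F tang -3.1 rad 0.1 fz 1.0 q [ 0.92  0.31 -0.69  1.81  0.22  1.1   0.46]
phi 15.0 k 0.0195 slide [ 0.063  -0.0035  0.0041] angular [0.0027 0.0064 0.1647] dist 0.0158 deg [0.08 0.19 4.94]
phi 20.0 k 0.0195 slide [ 0.1227 -0.0026  0.0039] angular [0.0029 0.0062 0.3314] dist 0.0307 deg [0.09 0.19 9.94]
phi 25.0 k 0.0195 slide [0.1821 0.0036 0.0037] angular [0.0032 0.0061 0.4981] dist 0.0455 deg [ 0.1   0.18 14.94]
phi 30.0 k 0.0195 slide [0.2407 0.0149 0.0035] angular [0.0035 0.006  0.6647] dist 0.0603 deg [ 0.1   0.18 19.94]
```

```bash
python3 -m inch '[{"slide":[0.032,-0.002,0.004],"angular":[0,0,0.082],"claw":-1},{"slide":[0.063,-0.003,0.004],"angular":[0,0,0.165],"claw":-1},{"slide":[0.093,-0.003,0.004],"angular":[0,0,0.248],"claw":-1},{"slide":[0.123,-0.002,0.004],"angular":[0,0,0.331],"claw":-1},{"slide":[0.153,0,0.004],"angular":[0,0,0.415],"claw":-1},{"slide":[0.182,0.004,0.004],"angular":[0,0,0.498],"claw":-1},{"slide":[0.212,0.009,0.004],"angular":[0,0,0.58],"claw":-1},{"slide":[0.241,0.015,0.004],"angular":[0,0,0.665],"claw":-1},{"slide":[0.241,0.015,0.004],"angular":[0,0,0.665],"claw":-1}]'; python3 arc.py 35,.0195 40,.0195 45,.0195 50,.0195
```

```text
time: 14.35
position: [0.5095, -0.1489, 0.1049]
tool_rot: [2.276, 2.161, -0.001]
ft_force: [-0.4, -3.4, 3.8]
grip_width: 0.006
grip_force: 2.1
t 14.35 z 0.1049 yaw 87.0 radius 0.1712 ang 23.23 F tang -3.5 rad -0.3 fz 3.8 q [ 0.84  0.23 -0.67  1.88  0.17  1.08  0.05]
phi 35.0 k 0.0195 slide [ 0.0623 -0.0042 -0.0006] angular [0.0031 0.005  0.1674] dist 0.0156 deg [0.09 0.15 5.02]
phi 40.0 k 0.0195 slide [ 0.122  -0.0031 -0.0008] angular [0.0033 0.0049 0.3341] dist 0.0305 deg [ 0.1   0.15 10.02]
phi 45.0 k 0.0195 slide [ 0.1814  0.0031 -0.0009] angular [0.0035 0.0047 0.5007] dist 0.0454 deg [ 0.11  0.14 15.02]
phi 50.0 k 0.0195 slide [ 0.24    0.0145 -0.0011] angular [0.0037 0.0046 0.6674] dist 0.0601 deg [ 0.11  0.14 20.02]
```

```bash
python3 -m inch '[{"slide":[0.025,-0.002,0],"angular":[0,0,0.067],"claw":-1},{"slide":[0.05,-0.003,0],"angular":[0,0,0.134],"claw":-1},{"slide":[0.074,-0.004,0],"angular":[0,0,0.2],"claw":-1},{"slide":[0.098,-0.004,0],"angular":[0,0,0.267],"claw":-1},{"slide":[0.122,-0.003,0],"angular":[0,0,0.334],"claw":-1},{"slide":[0.122,-0.003,0],"angular":[0,0,0.334],"claw":-1}]'; python3 arc.py 42.5,.0195 45,.0195 47.5,.0195 50,.0195
```

```text
time: 14.95
position: [0.5102, -0.1195, 0.1046]
tool_rot: [2.457, 1.953, -0.002]
ft_force: [-0.8, -5.1, 3.8]
grip_width: 0.005
grip_force: 2.6
t 14.95 z 0.1046 yaw 77.0 radius 0.1711 ang 33.07 F tang -5.2 rad 0.3 fz 3.8 q [ 0.79  0.22 -0.67  1.9   0.16  1.08 -0.17]
phi 42.5 k 0.0195 slide [ 0.0342 -0.0035 -0.0017] angular [0.003  0.0055 0.0821] dist 0.0086 deg [0.09 0.17 2.46]
phi 45.0 k 0.0195 slide [ 0.0641 -0.005  -0.0018] angular [0.0031 0.0055 0.1655] dist 0.0161 deg [0.09 0.16 4.96]
phi 47.5 k 0.0195 slide [ 0.0939 -0.0052 -0.0019] angular [0.0032 0.0054 0.2488] dist 0.0235 deg [0.1  0.16 7.46]
phi 50.0 k 0.0195 slide [ 0.1238 -0.004  -0.002 ] angular [0.0033 0.0053 0.3321] dist 0.031 deg [0.1  0.16 9.96]
```

```bash
python3 -m inch '[{"slide":[0.02,-0.002,0],"angular":[0,0,0.05],"claw":-1},{"slide":[0.04,-0.004,0],"angular":[0,0,0.1],"claw":-1},{"slide":[0.064,-0.005,0],"angular":[0,0,0.165],"claw":-1},{"slide":[0.064,-0.005,0],"angular":[0,0,0.165],"claw":-1}]'; python3 arc.py 47,.0195 49,.0195; 
```

```text
time: 15.35
position: [0.5124, -0.1051, 0.1045]
tool_rot: [2.539, 1.843, -0.004]
ft_force: [-1.7, -7.3, 4.4]
grip_width: 0.009
grip_force: 3.9
t 15.35 z 0.1045 yaw 72.0 radius 0.171 ang 37.95 F tang -7.5 rad 0.6 fz 4.4 q [ 0.76  0.21 -0.67  1.9   0.16  1.08 -0.29]
phi 47.0 k 0.0195 slide [ 0.0298 -0.0034 -0.002 ] angular [0.0037 0.0085 0.0653] dist 0.0075 deg [0.11 0.25 1.96]
phi 49.0 k 0.0195 slide [ 0.0536 -0.0049 -0.0021] angular [0.0039 0.0084 0.132 ] dist 0.0135 deg [0.12 0.25 3.96]
```

```bash
python3 -m inch '[{"slide":[0.015,-0.002,0],"angular":[0,0,0.033],"claw":-1},{"slide":[0.03,-0.003,0],"angular":[0,0,0.066],"claw":-1},{"slide":[0.03,-0.003,0],"angular":[0,0,0.066],"claw":-1}]'; python3 arc.py; python3 -m inch '[{"slide":[0.012,-0.001,0],"angular":[0,0,0.033],"claw":-1},{"slide":[0.024,-0.002,0],"angular":[0,0,0.066],"claw":-1},{"slide":[0.024,-0.002,0],"angular":[0,0,0.066],"claw":-1}]'; python3 arc.py 51,.0195 53,.0195
```

```text
time: 15.65
position: [0.5136, -0.0992, 0.1045]
tool_rot: [2.57, 1.798, -0.006]
ft_force: [-2.4, -10.5, 5.8]
grip_width: 0.001
grip_force: 5.2
t 15.65 z 0.1045 yaw 69.9 radius 0.171 ang 39.96 F tang -10.7 rad 1.3 fz 5.8 q [ 0.75  0.22 -0.67  1.9   0.16  1.08 -0.34]
time: 15.95
position: [0.515, -0.0936, 0.1045]
tool_rot: [2.601, 1.753, -0.007]
ft_force: [-2.6, -9.9, 6.7]
grip_width: 0.005
grip_force: 5.4
t 15.95 z 0.1045 yaw 67.9 radius 0.171 ang 41.9 F tang -10.2 rad 1.3 fz 6.7 q [ 0.73  0.22 -0.67  1.9   0.16  1.08 -0.38]
phi 51.0 k 0.0195 slide [ 0.0303 -0.0035 -0.0021] angular [0.0035 0.012  0.0646] dist 0.0076 deg [0.1  0.36 1.94]
phi 53.0 k 0.0195 slide [ 0.0541 -0.005  -0.0022] angular [0.0037 0.0119 0.1313] dist 0.0136 deg [0.11 0.36 3.94]
```

```bash
for i in 1; do python3 -m inch '[{"slide":[0.012,-0.001,0],"angular":[0,0,0.033],"claw":-1},{"slide":[0.024,-0.002,0],"angular":[0,0,0.066],"claw":-1},{"slide":[0.024,-0.002,0],"angular":[0,0,0.066],"claw":-1}]'; done >/dev/null; python3 arc.py;  python3 -m inch '[{"slide":[0.012,-0.001,0],"angular":[0,0,0.033],"claw":-1},{"slide":[0.012,-0.001,0],"angular":[0,0,0.033],"claw":-1}]'>/dev/null; python3 arc.py 53,.0195
```

```text
t 16.25 z 0.1045 yaw 66.0 radius 0.171 ang 43.91 F tang -10.7 rad 1.7 fz 7.1 q [ 0.72  0.22 -0.67  1.9   0.16  1.08 -0.43]
t 16.45 z 0.1045 yaw 65.0 radius 0.171 ang 44.87 F tang -10.9 rad 1.3 fz 7.1 q [ 0.71  0.22 -0.67  1.89  0.16  1.08 -0.45]
phi 53.0 k 0.0195 slide [ 0.0187 -0.0027 -0.002 ] angular [0.0031 0.0124 0.032 ] dist 0.0048 deg [0.09 0.37 0.96]
```

```bash
python3 -m inch '[{"slide":[0.012,-0.001,0],"angular":[0,0,0.033],"claw":-1},{"slide":[0.012,-0.001,0],"angular":[0,0,0.033],"claw":-1}]'>/dev/null; python3 arc.py; python3 -m inch '[{"slide":[0.009,-0.001,0],"angular":[0,0,0.025],"claw":-1},{"slide":[0.009,-0.001,0],"angular":[0,0,0.025],"claw":-1}]'>/dev/null; python3 arc.py
```

```text
t 16.65 z 0.1045 yaw 64.0 radius 0.1709 ang 45.87 F tang -11.2 rad 0.7 fz 7.3 q [ 0.71  0.22 -0.67  1.89  0.16  1.08 -0.48]
t 16.85 z 0.1045 yaw 63.2 radius 0.1709 ang 46.55 F tang -11.5 rad 1.9 fz 8.5 q [ 0.7   0.22 -0.67  1.89  0.16  1.08 -0.5 ]
```

```bash
python3 - <<'E'
from h import *
im=ctrl.get_image("side"); save("side3",im)
a=np.radians(82.5); ey=np.array([np.cos(a),np.sin(a)]); ex=np.array([ey[1],-ey[0]]); o=np.array([.6222,.0362])
W=cloud(im); X=(W[...,:2]-o)@ex*1e3; Y=(W[...,:2]-o)@ey*1e3; Z=W[...,2]*1e3
top=(abs(Z-53)<2.5)&(abs(X)<12)&(Y>-180)&(Y<112)
h,_=np.histogram(Y[top],np.arange(-180,124,4)); print(list(zip(range(-180,120,4),h.tolist())))
E
```

```text
[(-180, 0), (-176, 0), (-172, 0), (-168, 0), (-164, 0), (-160, 0), (-156, 0), (-152, 0), (-148, 0), (-144, 0), (-140, 2), (-136, 3), (-132, 10), (-128, 7), (-124, 8), (-120, 9), (-116, 8), (-112, 6), (-108, 5), (-104, 6), (-100, 5), (-96, 11), (-92, 8), (-88, 10), (-84, 7), (-80, 9), (-76, 13), (-72, 8), (-68, 7), (-64, 10), (-60, 7), (-56, 10), (-52, 7), (-48, 8), (-44, 13), (-40, 9), (-36, 9), (-32, 11), (-28, 8), (-24, 11), (-20, 9), (-16, 12), (-12, 11), (-8, 7), (-4, 9), (0, 9), (4, 9), (8, 7), (12, 11), (16, 9), (20, 9), (24, 15), (28, 11), (32, 9), (36, 9), (40, 8), (44, 9), (48, 9), (52, 11), (56, 8), (60, 12), (64, 12), (68, 12), (72, 14), (76, 7), (80, 10), (84, 8), (88, 7), (92, 10), (96, 12), (100, 8), (104, 8), (108, 1), (112, 0), (116, 0)]
```

The row is closed up block to block, with its front at Y≈107 and the stop at about 115, so roughly 7 mm remains. I continue in small steps.

```bash
python3 -m inch '[{"slide":[0.012,-0.001,0],"angular":[0,0,0.033],"claw":-1},{"slide":[0.018,-0.001,0],"angular":[0,0,0.05],"claw":-1},{"slide":[0.018,-0.001,0],"angular":[0,0,0.05],"claw":-1}]'>/dev/null; python3 arc.py; python3 -m inch '[{"slide":[0.009,-0.001,0],"angular":[0,0,0.025],"claw":-1},{"slide":[0.009,-0.001,0],"angular":[0,0,0.025],"claw":-1}]'>/dev/null; python3 arc.py
```

```text
t 17.2 z 0.1045 yaw 61.7 radius 0.1709 ang 48.1 F tang -11.2 rad 1.1 fz 8.3 q [ 0.69  0.22 -0.67  1.89  0.16  1.08 -0.53]
t 17.4 z 0.1045 yaw 61.0 radius 0.1709 ang 48.8 F tang -12.1 rad 0.7 fz 7.9 q [ 0.69  0.23 -0.67  1.89  0.16  1.08 -0.55]
```

```bash
python3 -m inch '[{"slide":[0.009,-0.001,0],"angular":[0,0,0.025],"claw":-1},{"slide":[0.009,-0.001,0],"angular":[0,0,0.025],"claw":-1}]'>/dev/null; python3 arc.py
```

```text
t 17.6 z 0.1045 yaw 60.2 radius 0.1709 ang 49.56 F tang -13.2 rad 1.0 fz 8.0 q [ 0.68  0.23 -0.66  1.89  0.17  1.08 -0.57]
```

```bash
python3 -m inch '[{"slide":[0.006,0,0],"angular":[0,0,0.017],"claw":-1},{"slide":[0.006,0,0],"angular":[0,0,0.017],"claw":-1}]'>/dev/null; python3 arc.py
```

```text
t 17.8 z 0.1045 yaw 59.7 radius 0.1709 ang 49.96 F tang -12.5 rad -0.1 fz 8.8 q [ 0.68  0.23 -0.66  1.89  0.17  1.08 -0.58]
```

```bash
python3 -m inch '[{"slide":[0.006,0,0],"angular":[0,0,0.017],"claw":-1},{"slide":[0.006,0,0],"angular":[0,0,0.017],"claw":-1}]'>/dev/null; python3 arc.py
```

```text
t 18.0 z 0.1045 yaw 59.2 radius 0.1709 ang 50.31 F tang -12.9 rad -0.4 fz 9.6 q [ 0.68  0.23 -0.66  1.88  0.17  1.09 -0.59]
```

```bash
python3 -m inch '[{"slide":[0.008,0,0],"angular":[0,0,0.02],"claw":-1},{"slide":[0.008,0,0],"angular":[0,0,0.02],"claw":-1}]'>/dev/null; python3 arc.py
```

```text
t 18.2 z 0.1045 yaw 58.5 radius 0.171 ang 50.39 F tang -17.3 rad -1.5 fz 13.0 q [ 0.67  0.23 -0.66  1.88  0.17  1.09 -0.61]
```

```bash
python3 -m inch '[{"slide":[0.008,0,0],"angular":[0,0,0.02],"claw":-1},{"slide":[0.008,0,0],"angular":[0,0,0.02],"claw":-1}]'>/dev/null; python3 arc.py 60,.0195
```

```text
t 18.4 z 0.1045 yaw 57.9 radius 0.1711 ang 50.44 F tang -20.9 rad -2.3 fz 15.9 q [ 0.67  0.23 -0.66  1.88  0.17  1.09 -0.62]
phi 60.0 k 0.0195 slide [ 0.0357 -0.0044 -0.0026] angular [-0.0023  0.0274  0.0292] dist 0.009 deg [-0.07  0.82  0.88]
```

Row solid: motion stalled at 50.4° while the force rose to 21 N, well short of the lever's own limit. I back off along the arc so the lever follows the finger home.

```bash
python3 arc.py 50,.0195 40,.0195 30,.0195|cut -c1-130
```

```text
t 18.4 z 0.1045 yaw 57.9 radius 0.1711 ang 50.44 F tang -20.9 rad -2.3 fz 15.9 q [ 0.67  0.23 -0.66  1.88  0.17  1.09 -0.62]
phi 50.0 k 0.0195 slide [-0.0816  0.0176 -0.001 ] angular [-0.0047  0.0271 -0.3041] dist 0.0209 deg [-0.14  0.81 -9.12]
phi 40.0 k 0.0195 slide [-0.1932  0.0597  0.0006] angular [-0.0071  0.0267 -0.6374] dist 0.0506 deg [ -0.21   0.8  -19.12]
phi 30.0 k 0.0195 slide [-0.2958  0.1206  0.002 ] angular [-0.0095  0.0262 -0.9708] dist 0.0799 deg [ -0.28   0.78 -29.12]
```

```bash
python3 -m inch '[{"slide":[-0.04,0.007,0],"angular":[0,0,-0.15],"claw":-1},{"slide":[-0.082,0.017,0],"angular":[0,0,-0.3],"claw":-1},{"slide":[-0.138,0.037,0],"angular":[0,0,-0.47],"claw":-1},{"slide":[-0.193,0.06,0],"angular":[0,0,-0.637],"claw":-1},{"slide":[-0.246,0.088,0],"angular":[0,0,-0.8],"claw":-1},{"slide":[-0.296,0.12,0],"angular":[0,0,-0.97],"claw":-1},{"slide":[-0.296,0.12,0],"angular":[0,0,-0.97],"claw":-1}]'>/dev/null;python3 arc.py 20,.0195 10,.0195 4,.0195|cut -c1-130
```

```text
t 19.1 z 0.103 yaw 87.2 radius 0.1693 ang 25.09 F tang -4.2 rad -4.2 fz 2.6 q [ 0.83  0.24 -0.68  1.88  0.17  1.09  0.03]
phi 20.0 k 0.0195 slide [-0.137   0.0181 -0.0076] angular [-0.009   0.0037 -0.3283] dist 0.0346 deg [-0.27  0.11 -9.85]
phi 10.0 k 0.0195 slide [-0.2481  0.0616 -0.0076] angular [-0.0093  0.0029 -0.6616] dist 0.0639 deg [ -0.28   0.09 -19.85]
phi 4.0 k 0.0195 slide [-0.3105  0.0967 -0.0076] angular [-0.0095  0.0024 -0.8616] dist 0.0813 deg [ -0.28   0.07 -25.85]
```

```bash
python3 -m inch '[{"slide":[-0.07,0.008,0],"angular":[0,0,-0.16],"claw":-1},{"slide":[-0.137,0.018,0],"angular":[0,0,-0.33],"claw":-1},{"slide":[-0.193,0.038,0],"angular":[0,0,-0.5],"claw":-1},{"slide":[-0.248,0.062,0],"angular":[0,0,-0.66],"claw":-1},{"slide":[-0.28,0.08,0],"angular":[0,0,-0.76],"claw":-1},{"slide":[-0.31,0.097,0],"angular":[0,0,-0.86],"claw":-1},{"slide":[-0.31,0.097,0],"angular":[0,0,-0.86],"claw":-1}]'>/dev/null;python3 arc.py 0,.0195 0,.045|cut -c1-130
```

```text
t 19.8 z 0.1033 yaw 112.9 radius 0.1683 ang -2.43 F tang -3.1 rad -1.9 fz -0.1 q [ 0.93  0.35 -0.69  1.77  0.24  1.11  0.56]
phi 0.0 k 0.0195 slide [-0.0499 -0.0038 -0.0067] angular [-0.0013  0.0016 -0.1359] dist 0.0126 deg [-0.04  0.05 -4.08]
phi 0.0 k 0.045 slide [-0.1516  0.0034 -0.0066] angular [-0.0013  0.0016 -0.1359] dist 0.038 deg [-0.04  0.05 -4.08]
```

Back off clear of the post, then go up.

```bash
python3 -m inch '[{"slide":[-0.05,-0.003,0],"angular":[0,0,-0.13],"claw":-1},{"slide":[-0.1,0,0],"angular":[0,0,-0.13],"claw":-1},{"slide":[-0.16,0.003,0],"angular":[0,0,-0.13],"claw":-1},{"slide":[-0.16,0.003,-0.2],"angular":[0,0,-0.13],"claw":-1},{"slide":[-0.16,0.003,-0.4],"angular":[0,0,-0.13],"claw":-1},{"slide":[-0.16,0.003,-0.5],"angular":[0,0,-0.13],"claw":-1},{"slide":[-0.16,0.003,-0.5],"angular":[0,0,-0.13],"claw":-1},{"slide":[-0.16,0.003,-0.5],"angular":[0,0,-0.13],"claw":-1}]'
python3 - <<'E'
from h import *
s=ctrl.get_state(); im=ctrl.get_image("wrist"); W=wcloud(s,im); Z=W[...,2]*1e3
near=np.hypot(W[...,0]-.60,W[...,1]+.175)<.13; m=near&(abs(Z-128)<5); print("post",rect(W[m]))
im=ctrl.get_image("side"); save("side4",im); W=cloud(im)
a=np.radians(82.5); ey=np.array([np.cos(a),np.sin(a)]); ex=np.array([ey[1],-ey[0]]); o=np.array([.6222,.0362])
X=(W[...,:2]-o)@ex*1e3; Y=(W[...,:2]-o)@ey*1e3; Z=W[...,2]*1e3
top=(abs(Z-53)<2.5)&(abs(X)<12)&(Y>-180)&(Y<118); print(np.percentile(Y[top],[1,99]))
c=im["color"][150:340,180:400]; cv2.imwrite("pics/side4c.png",cv2.resize(c,(660,570),interpolation=cv2.INTER_CUBIC)[...,::-1])
E
```

```text
time: 20.6
position: [0.5506, -0.2545, 0.2286]
tool_rot: [1.645, 2.676, 0.0]
ft_force: [0.0, -0.1, -1.2]
grip_width: 0.006
grip_force: 0.0
post (array([ 528.6, -214.6]), array([19.8, 20.1]), 116.8)
[-126.5833939   103.04452151]
```

View pics/side4c.png

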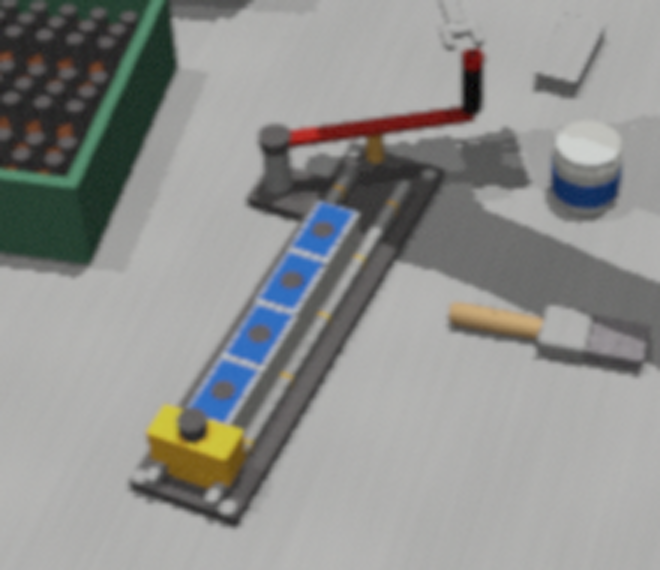

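The lever post is back at rest at (528.6,-214.6). The four blocks run closed up from (325,225) to (222,390), against the stop at (195,430), and the other things are where they were.

```bash
python3 -c "
from bench import ctrl
print(ctrl.close_job())"
```

```text
the job is handed in; nothing more can be done
None
```

I laid the spare flat in the empty bay, pressed the row solid against the stop at about 21 N (just over the 15–20 N given), saw the lever back at rest and the row still closed up, and handed the job in at about 21 s.

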